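# Sort the misplaced vessels back onto their bench stations

## Task

The four vessels stand on the wrong stations of this lab bench. Using the empty white tile as a parking place, rearrange them so that each stands upright in the middle of its own station: the conical flask on the magnetic stirrer, the squat lidded pot on the balance, the amber bottle on the dark metal cold plate and the steel beaker on the cork mat, with the tile empty again at the end. Set each vessel down gently, without dropping it, never tip a vessel over, and leave the stack of culture dishes where it is.

Things in the scene. Friction and masses are not known exactly. Their poses are not given: they have to be found in the camera images.
- flask: Small conical flask of clear glass, 109 mm tall: base 64 mm across, tapering to a straight neck 26 mm across from 68 to 100 mm up, closed by a black rubber stopper 23 mm across from 100 to 109 mm. About 0.13 kg. Grasp it by the neck from above. Origin: centre of its underside; z up. Starts on the cold plate or the cork mat.
- pot: Squat round white ceramic sample pot 50 mm across with a flat grey screw lid 53 mm across from 30 to 42 mm up; 42 mm tall in all. About 0.11 kg. Origin: centre of its underside; z up. Starts on the cold plate or the cork mat (whichever the flask is not on).
- bottle: Round amber glass bottle, 56 mm across up to 66 mm, shoulder to 80 mm, white screw cap 40 mm across from 79 to 101 mm. About 0.18 kg. Origin: centre of its underside; z up. Starts on the stirrer or the balance.
- beaker: Open straight-sided beaker of stainless steel, 44 mm across outside, 60 mm tall, wall 3 mm, empty. About 0.10 kg. Origin: centre of its underside; z up. Starts on the stirrer or the balance (whichever the bottle is not on).
- stirrer: Magnetic stirrer, fixed to the bench: white square housing 112 x 112 mm with a black knob on its front, topped by a round white ceramic plate 100 mm across. Flat standing surface 45 mm above the origin. Origin: at bench height under the middle of the plate; z up, front towards -x. Own place of the flask.
- balance: Compact laboratory balance, fixed to the bench: grey housing 108 mm wide with a lower display part at its front (reaching 96 mm from the origin towards its -x) and a round bright metal pan 96 mm across. Flat pan surface 45 mm above the origin. Origin: at bench height under the middle of the pan; z up. Own place of the pot.
- coldplate: Cold plate, fixed to the bench: square block of dark-grey anodised metal with fine bright lines around its sides, 102 x 102 x 20 mm. Flat top 20 mm above the origin. Origin: centre of its underside; z up. Own place of the bottle.
- corkmat: Round thick cork mat, fixed to the bench, 100 mm across. Flat top 20 mm above the origin. Origin: centre of its underside; z up. Own place of the beaker.
- tile: Plain square white glazed tile, fixed to the bench, 102 x 102 x 8 mm, empty at the start: the parking place. Flat top 8 mm above the origin. Origin: centre of its underside; z up.
- dishes: Bystander: a stack of two small closed culture dishes, 60 mm across and 29 mm high, loose on the bench among the stations. Origin: centre of its underside. Not to be disturbed.

How it is judged (in metres and radians):
At the end, for the whole second after the job is handed in: Flask on the stirrer, pot on the balance, bottle on the cold plate and beaker on the cork mat: each centre within 15 mm (horizontally) of the station's centre, underside within 4 mm of the station's top, upright within 0.1 rad, at rest and released; so the tile is empty (horizontal distance between flask and stirrer below 0.015 m and z of flask in the frame of stirrer between 0.041 and 0.049 m and angle between each of flask, pot, bottle, beaker's own z axis and vertical below 0.1 rad and linear speed of each of flask, pot, bottle, beaker below 0.02 m/s and contact force between each of flask, pot, bottle, beaker and the fingers below 0.1 N and horizontal distance between pot and balance below 0.015 m and z of pot in the frame of balance between 0.041 and 0.049 m and horizontal distance between bottle and coldplate below 0.015 m and z of bottle in the frame of coldplate between 0.016 and 0.024 m and horizontal distance between beaker and corkmat below 0.015 m and z of beaker in the frame of corkmat between 0.016 and 0.024 m); the robot touches nothing.
It fails at once if a vessel is tipped by more than 0.6 rad (angle between any of flask, pot, bottle, beaker's own z axis and vertical above 0.6 rad).
It fails at once if something hits or presses a station or the tile with more than 60 N (slammed down) (contact force between any of stirrer, balance, coldplate, corkmat, tile and anything else above 60 N).
It fails at once if a vessel is dropped: it moves faster than 0.6 m/s while no finger touches it (a fall of about 18 mm) ((linear speed of flask above 0.6 m/s and contact force between flask and the fingers below 0.1 N) or (linear speed of pot above 0.6 m/s and contact force between pot and the fingers below 0.1 N) or (linear speed of bottle above 0.6 m/s and contact force between bottle and the fingers below 0.1 N) or (linear speed of beaker above 0.6 m/s and contact force between beaker and the fingers below 0.1 N)).
It fails at once if the stack of culture dishes is moved by more than 20 mm (distance of dishes from where it was at the start of the episode above 0.02 m).
It also fails if it takes over 128 s, if anything falls off the work surface, if the arm or the gripper's body presses on something with over 40 N, if the wrist force passes 120 N, or if a joint passes its speed limit or range.

## Robot

A 6-joint arm with a two-finger parallel gripper is mounted at the origin on the work surface. World frame = base frame: x ahead of the robot, y to its left, z up, the work surface at z = 0. Lengths are in mm, angles in degrees, forces in N, time in s.
With the tool pointing down it reaches from about 150 to 775 mm from the base axis. Payload 6.1 kg.
Tool frame: the origin (TCP) lies midway between the tips of the shut fingers; the grasp point (between the pads) lies 19 mm behind it; z points along the fingers, y is the line along which they close (so a half turn about z gives the same grasp; the last joint's range is limited). The gripper opens to 85 mm and grips with 20 to 120 N. Pads are 22 mm wide; open, the fingers measure 114 mm over their backs; the gripper's body (76 mm by 85 mm) begins 54 mm behind the grasp point. The pads swing forward as they close: fully open they stand 13 mm farther back than shut.
Start: joints at [64.458, 7.208, -2.269, 80.523, 0, 90], TCP at [226.361, 473.676, 231.295] pointing down, gripper open.
Joint ranges: [-155.77, 155.77], [-54.66, 111.73], [-72.52, 77.12], [-102.08, 115.82], [-83.92, 84.16], [-180, 180]. Speed limits (degrees/s): [136.94, 136.94, 172.46, 180, 180, 180].

## Interface

Orientations are given as [roll, pitch, yaw] about the fixed x, y, z axes, in that order (R = Rz(yaw) Ry(pitch) Rx(roll)).
In Python, from station import robot, vision gives the robot as it stands (robot), with the cameras (vision). Calls block until the motion is done:
- robot.move_pose(position, orientation): joint-space move of the TCP to a pose.
- robot.move_linear(position, rotation=None, max_speed=150, contact_N=None): straight line of the TCP; rotation=None keeps the orientation; max_speed is the mean speed in mm/s. With contact_N (N) it stops when the force on the tool has changed by that much, and returns True; else False.
- robot.goto_joints(angles): joint-space move.
- robot.command_gripper(opening, effort=None): finger opening in mm; effort is the grip in N (None keeps the last); returns when the fingers have stopped.
- robot.hold(seconds).
- robot.ik(position, orientation): joint angles nearest the present ones, or None.
- robot.sense(): the state.
- vision.capture(name): name is "side" or "top"; returns a dict with "frame" (400x640x3 uint8, red, green, blue), "fx", "fy", "cx", "cy" (pixels), "rvec" (rotation vector, rad) and "tvec" (3), from world to camera coordinates, as OpenCV has them. Camera axes: x right, y down, z forward; pixel columns grow to the right and rows downward; lengths in mm; the calibration is good to about 2 mm. A picture is of the moment at which its call begins. There is no depth.
A pose or a line that the arm cannot do raises robot.PlanningError and nothing moves.
- robot.hand_in(): hands the job in; it is judged then, once.
The state is a dict: "t": time; "qpos": joint angles; "dq": joint speeds; "tau": joint torques, N m; "ee_pos": TCP position; "tool_rot": TCP orientation; "contact_force": force on the tool from outside, world axes, zero at the start; "torque": the same for the moment, N m; "width": finger opening in mm; "gripper_force": force on a finger pad.
Only numpy, scipy, OpenCV 4.12 (cv2) and the standard library are available. Lean on these libraries where they do the work, as an engineer would, in place of code of your own. Each camera call takes 0.05 s, during which the arm holds its last target. There are 200 camera calls.

## Working session

There is one attempt and no reset: what is moved stays moved. The work goes in short steps, each a Python script; the robot and the scene stay as the last script left them, time stands still between calls to the robot, and variables do not carry over. Pictures are saved under pics/ and viewed, at most 14 in all, crops included, and the job is handed in when it is done.

```bash
mkdir -p pics
python3 - <<'E'
from station import robot, vision
import cv2,numpy as np
for n in("top","side"):
    c=vision.capture(n); cv2.imwrite(f"pics/{n}0.png",c["frame"][:,:,::-1])
    R=cv2.Rodrigues(np.array(c["rvec"]))[0]; print(n,c["fx"],c["cx"],c["cy"],-R.T@np.array(c["tvec"]).ravel(),R[2])
s=robot.sense();print(s["t"],s["tool_rot"],s["width"])
E
```

```text
top 416.7367000200545 317.6279294603687 190.31213486713153 [ 508.06915268   18.79639409 1027.97038295] [ 0.04190694 -0.03090241 -0.9986435 ]
side 382.58711495842834 318.09522012899174 198.07459446474456 [ 387.3968939  -600.15071475  797.7297688 ] [ 0.18595852  0.63923671 -0.74618755]
0.1 [-1.79921886e+02 -1.07235674e-03  1.54459275e+02] 85.14076377607938
```

View pics/top0.png

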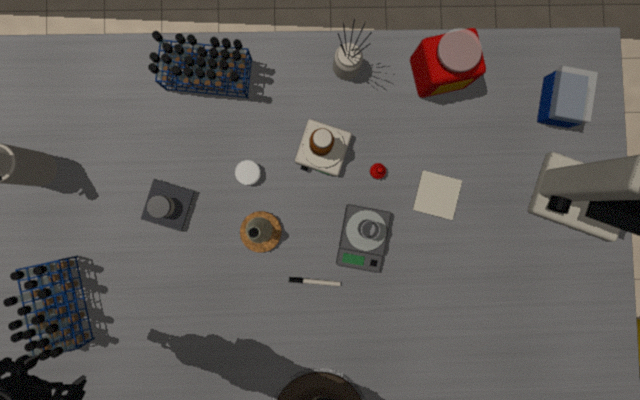

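View pics/side0.png

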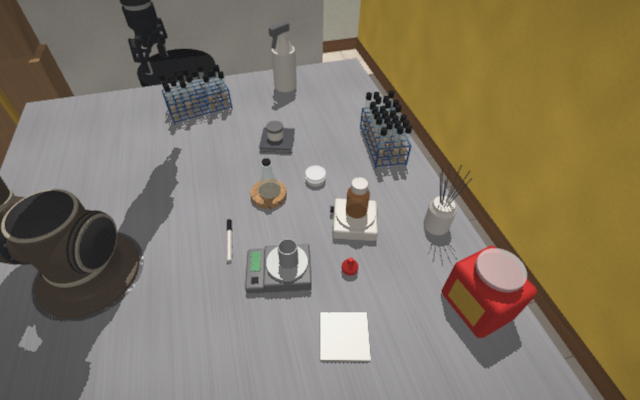

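Top view: pot on the cold plate (162,207), flask on cork (262,232), bottle on stirrer (322,145), beaker on balance (367,230), tile empty (438,195), dishes (248,172), and a red bulb (378,171). I'll zoom in on both views.

Run:
```python
import cv2
a=cv2.imread("pics/top0.png")[115:285,130:470]; b=cv2.imread("pics/side0.png")[110:370,220:420]
cv2.imwrite("pics/top1.png",cv2.resize(a,(782,391),interpolation=cv2.INTER_CUBIC)) #2.3
cv2.imwrite("pics/side1.png",cv2.resize(b,(460,598),interpolation=cv2.INTER_CUBIC)) #2.3
```

```text
(no output)
```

View pics/top1.png

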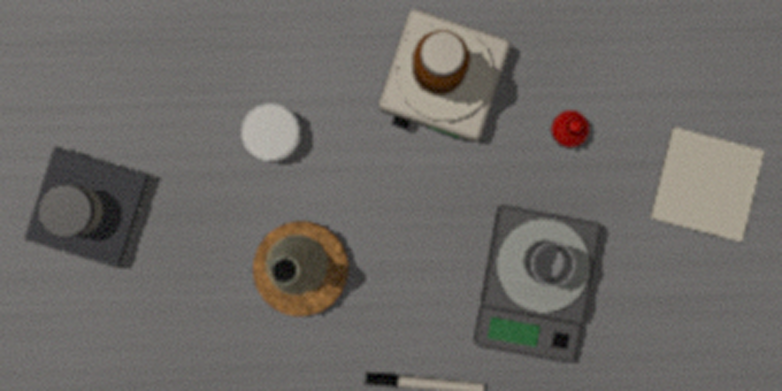

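View pics/side1.png

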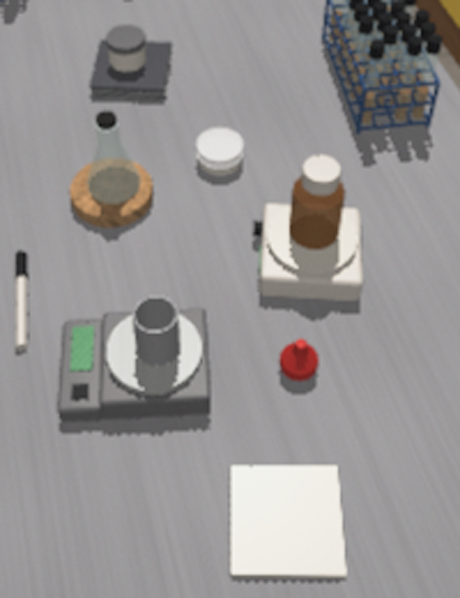

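Side view agrees: beaker rim at crop (157,316), cap (321,172), stopper (106,118) and lid (127,38). Next I cast these onto their height planes from both views.

```bash
cat > cam.py <<'E'
import cv2,numpy as np
def ray(c,p,z):
    """pixel -> world point on plane z"""
    R=cv2.Rodrigues(np.array(c["rvec"]))[0]; o=-R.T@np.array(c["tvec"]).ravel()
    d=R.T@np.array([(p[0]-c["cx"])/c["fx"],(p[1]-c["cy"])/c["fy"],1])
    return (o+d*(z-o[2])/d[2])[:2]
E
python3 - <<'E'
from station import robot, vision
from cam import *
T,S=vision.capture("top"),vision.capture("side")
ft=lambda p:((p[0]+.5)/2.3+129.5,(p[1]+.5)/2.3+114.5)
fs=lambda p:((p[0]+.5)/2.3+219.5,(p[1]+.5)/2.3+109.5)
P={"tile":(8,(708,184),(286,519)),"pot":(62,(69,210),(127,38)),"cold":(20,(91,207),(133,66)),
"beaker":(105,(550,262),(157,316)),"pan":(45,(543,265),(154,349)),"stir":(45,(446,74),(313,240)),
"bottle":(146,(443,53),(321,172)),"flask":(129,(285,270),(106,118)),"cork":(20,(301,268),(111,189)),
"dishes":(29,(270,131),(220,145)),"redtop":(40,(571,128),(301,350))}
for k,(z,a,b) in P.items(): print(k,z,ray(T,ft(a),z).round(1),ray(S,fs(b),z).round(1))
# mask refinement
def blob(c,m,near):
    n,l,st,ce=cv2.connectedComponentsWithStats(m.astype(np.uint8)); 
    j=1+np.argmin(np.hypot(*(ce[1:]-near).T)+1e3*(st[1:,4]<40)); return (l==j)
for n,c,pt,pc in(("top",T,ft((708,184)),ft((301,268))),("side",S,fs((286,519)),fs((111,189)))):
    h=cv2.cvtColor(c["frame"],cv2.COLOR_RGB2HSV).astype(int); f=c["frame"].astype(int)
    m=blob(c,f.min(2)>(110 if n=="top" else 190),pt); cn=cv2.findContours(m.astype(np.uint8),0,1)[0][0]
    r=cv2.minAreaRect(cn); q=cv2.boxPoints(r); print(n,"tile",ray(c,r[0],8),[ray(c,x,8).round() for x in q])
    m=blob(c,(h[:,:,1]>90)&(h[:,:,0]<25)&(h[:,:,2]>80),pc); cn=max(cv2.findContours(m.astype(np.uint8),0,1)[0],key=len)
    r=cv2.minEnclosingCircle(cn); print("cork",ray(c,r[0],15),r[1])
for a,b in(((413,11),(381,108)),((58,149),(27,240)),((502,207),(477,340))):
    v=ray(T,ft(b),30)-ray(T,ft(a),30);print("edge yaw",np.degrees(np.arctan2(v[1],v[0])))
E
```

```text
tile 8 [ 533.3 -308.9] [ 532.3 -309.3]
pot 62 [520.8 351.7] [522.6 351.8]
cold 20 [523.9 343.5] [526.  343.2]
beaker 105 [ 459.2 -121.3] [ 458.1 -127.1]
pan 45 [ 453.2 -123.1] [ 452.6 -124. ]
stir 45 [652.1 -28.3] [652.8 -33.1]
bottle 146 [656.9 -21.2] [655.2 -26.2]
flask 129 [459.3 130.2] [459.3 130.4]
cork 20 [455.1 127. ] [454.  124.6]
dishes 29 [598.4 155.6] [597.7 153.9]
redtop 40 [ 593.9 -157.1] [ 595.2 -161.2]
top tile [ 534.69170076 -309.04124687] [array([ 498., -245.]), array([ 599., -274.]), array([ 572., -374.]), array([ 470., -344.])]
cork [454.62489224 128.53475698] 20.648147583007812
side tile [ 534.08176233 -310.11635426] [array([ 498., -246.]), array([ 603., -275.]), array([ 567., -369.]), array([ 470., -342.])]
cork [454.03182517 125.2259331 ] 17.5920352935791
edge yaw 160.59664908547188
edge yaw 160.91329134560203
edge yaw 167.78243863051483
```

Both views agree to a few mm. Plan: beaker→tile, pot→balance, bottle→cold plate, flask→stirrer, beaker→cork. I'll do the first move now.

```bash
cat > mv.py <<'E'
from station import robot, vision
from cam import *
ST=dict(tile=(534,-309.5,8),cold=(525,343.3,20),pan=(453,-123.5,45),stir=(652.5,-30.5,45),cork=(454.5,126.5,20))
H=260
def pick(x,y,z,open_=80,effort=40,top=H):
    """z: TCP height for the grasp"""
    robot.command_gripper(open_)
    robot.move_linear([x,y,H],max_speed=220)
    robot.move_linear([x,y,z+25],max_speed=150)
    print("hit",robot.move_linear([x,y,z],max_speed=40,contact_N=12))
    robot.command_gripper(0,effort)
    s=robot.sense(); print("grip",s["width"],s["gripper_force"],s["ee_pos"])
    robot.move_linear([x,y,z+20],max_speed=50); robot.move_linear([x,y,H],max_speed=150)
    s=robot.sense(); print("lift",s["width"],s["contact_force"],s["t"])
def place(x,y,z,open_=80):
    robot.move_linear([x,y,H],max_speed=220)
    robot.move_linear([x,y,z+15],max_speed=150)
    print("touch",robot.move_linear([x,y,z-4],max_speed=20,contact_N=5),robot.sense()["ee_pos"][2]-z)
    robot.command_gripper(open_); 
    p=robot.sense()["ee_pos"]; robot.move_linear([x,y,p[2]+30],max_speed=60); robot.move_linear([x,y,H],max_speed=180)
    print("t",robot.sense()["t"])
def shot(n,name):
    c=vision.capture(n); cv2.imwrite(name,c["frame"][:,:,::-1]); return c
E
python3 - <<'E'
from mv import *
for yaw in(180,150,90,0):
    print(yaw,[None if (j:=robot.ik([x,y,z],[180,0,yaw])) is None else np.round(j).tolist() for x,y,_ in ST.values() for z in (60,H)])
yaw=180
robot.move_pose([459,-124,H],[180,0,yaw])
pick(459,-124,45+20,open_=70); print(robot.sense()["qpos"])
shot("side","pics/s2.png")
E
```

```text
180 [[-30.0, 20.0, -8.0, 62.0, 0.0, -30.0], [-30.0, 18.0, 15.0, 87.0, 0.0, -30.0], [33.0, 21.0, -6.0, 63.0, 0.0, 33.0], [33.0, 19.0, 16.0, 87.0, 0.0, 33.0], [-15.0, 5.0, -27.0, 58.0, 0.0, -15.0], [-15.0, 1.0, -5.0, 84.0, 0.0, -15.0], [-3.0, 24.0, -2.0, 64.0, 0.0, -3.0], [-3.0, 22.0, 21.0, 88.0, 0.0, -3.0], [16.0, 5.0, -27.0, 58.0, 0.0, 16.0], [16.0, 2.0, -5.0, 84.0, 0.0, 16.0]]
150 [[-30.0, 20.0, -8.0, 62.0, 0.0, -0.0], [-30.0, 18.0, 15.0, 87.0, 0.0, -0.0], [33.0, 21.0, -6.0, 63.0, 0.0, 63.0], [33.0, 19.0, 16.0, 87.0, 0.0, 63.0], [-15.0, 5.0, -27.0, 58.0, 0.0, 15.0], [-15.0, 1.0, -5.0, 84.0, 0.0, 15.0], [-3.0, 24.0, -2.0, 64.0, 0.0, 27.0], [-3.0, 22.0, 21.0, 88.0, 0.0, 27.0], [16.0, 5.0, -27.0, 58.0, 0.0, 46.0], [16.0, 2.0, -5.0, 84.0, 0.0, 46.0]]
90 [[-30.0, 20.0, -8.0, 62.0, 0.0, 60.0], [-30.0, 18.0, 15.0, 87.0, 0.0, 60.0], [33.0, 21.0, -6.0, 63.0, 0.0, 123.0], [33.0, 19.0, 16.0, 87.0, 0.0, 123.0], [-15.0, 5.0, -27.0, 58.0, 0.0, 75.0], [-15.0, 1.0, -5.0, 84.0, 0.0, 75.0], [-3.0, 24.0, -2.0, 64.0, 0.0, 87.0], [-3.0, 22.0, 21.0, 88.0, 0.0, 87.0], [16.0, 5.0, -27.0, 58.0, 0.0, 106.0], [16.0, 2.0, -5.0, 84.0, 0.0, 106.0]]
0 [[-30.0, 20.0, -8.0, 62.0, 0.0, 150.0], [-30.0, 18.0, 15.0, 87.0, 0.0, 150.0], [33.0, 21.0, -6.0, 63.0, 0.0, -147.0], [33.0, 19.0, 16.0, 87.0, 0.0, -147.0], [-15.0, 5.0, -27.0, 58.0, 0.0, 165.0], [-15.0, 1.0, -5.0, 84.0, 0.0, 165.0], [-3.0, 24.0, -2.0, 64.0, 0.0, 177.0], [-3.0, 22.0, 21.0, 88.0, 0.0, 177.0], [16.0, 5.0, -27.0, 58.0, 0.0, -164.0], [16.0, 2.0, -5.0, 84.0, 0.0, -164.0]]
hit False
grip 42.59911029173415 40.874824952334166 [ 459.41563602 -124.14557292   65.48516401]
lift 42.860835631069 [ 0.06607703 -0.12621599 -1.2851    ] 7.3333
[-1.51192992e+01  1.96864000e+00 -4.51968157e+00  8.36018910e+01
 -2.87265018e-03 -1.51184297e+01]
```

View pics/s2.png

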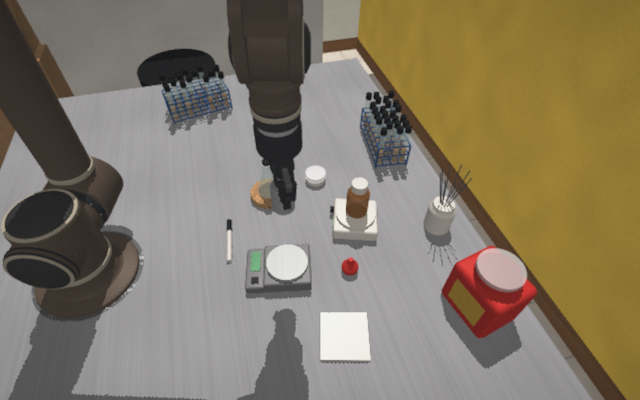

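The beaker is held (42.6 mm opening, 1.3 N), and the empty pan shows at (287,262). Next: park it, then move the pot.

Run:
```python
from mv import *
place(*ST["tile"][:2],8+20,open_=75)
x=shot("side","pics/a.png")["frame"]
pick(522,352,20+11); y=shot("top","pics/b.png")["frame"]
cv2.imwrite("pics/s3.png",np.hstack([x[110:390,220:420],y[110:390,100:480]])[:,:,::-1])
```

```text
touch True 0.5155363853218908
t 13.0917
hit False
grip 51.83997672493465 41.77242994308472 [522.41637807 352.32090694  31.72394938]
lift 51.73499207472263 [-0.84179018  0.16911798 -1.38129411] 21.275
```

View pics/s3.png

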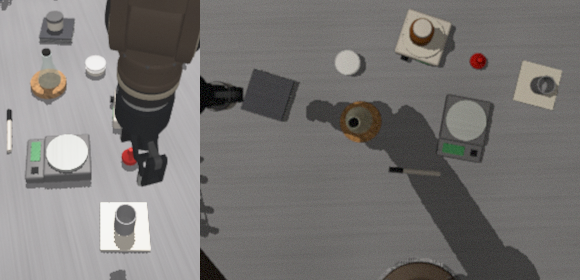

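The beaker stands in the middle of the tile (top full-image (443,196)), and the pot is held by its lid. Next: place the pot, then pick the bottle, while refining the emptied cold plate from that picture.

Run:
```python
from mv import *
im=cv2.imread("pics/b.png"); c=vision.capture("top")
g=im[:,:,::-1].astype(int)
m=np.zeros(g.shape[:2],np.uint8); m[170:240,140:205]=(g.max(2)<72)[170:240,140:205]
cn=max(cv2.findContours(cv2.morphologyEx(m,cv2.MORPH_OPEN,np.ones((3,3))),0,1)[0],key=cv2.contourArea); r=cv2.minAreaRect(cn)
print("cold",r,ray(c,r[0],15))
place(*ST["pan"][:2],45+11)
x=shot("side","pics/c.png")["frame"]
pick(656,-23.5,45+34,open_=85); y=shot("top","pics/d.png")["frame"]
cv2.imwrite("pics/s4.png",np.hstack([x[110:390,220:420],y[110:390,100:480]])[:,:,::-1])
```

```text
cold ((166.50094604492188, 204.0684814453125), (54.18682098388672, 41.75547409057617), 17.650123596191406) [525.68817848 351.69705719]
touch True 0.6517455142470325
t 27.975
hit False
grip 54.779982256790845 43.080985033884645 [656.43611773 -23.42973281  79.77808761]
lift 55.18813978143646 [-0.05800359  0.35350506 -2.26478143] 33.5583
```

View pics/s4.png

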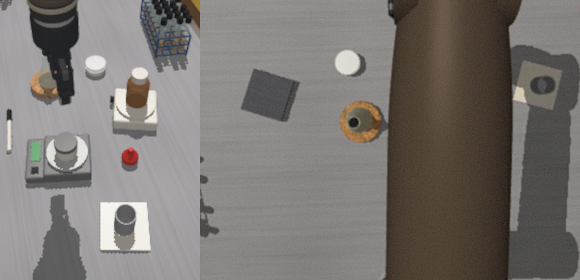

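The pot sits centred on the pan and the bottle is held. The earlier cold plate mask was contaminated by the gripper, so I re-measure it in this clear view. I'll re-measure the emptied stirrer after the bottle is placed.

Run:
```python
from mv import *
c=vision.capture("top"); g=c["frame"].astype(int)
m=np.zeros(g.shape[:2],np.uint8); m[170:240,135:205]=(g.max(2)<72)[170:240,135:205]
cn=max(cv2.findContours(cv2.morphologyEx(m,cv2.MORPH_OPEN,np.ones((3,3))),0,1)[0],key=cv2.contourArea); r=cv2.minAreaRect(cn)
print("cold",r,ray(c,r[0],15))
place(525,343.5,20+34,open_=82)
robot.move_linear([459,250,H],max_speed=220)
y=shot("top","pics/e.png"); x=shot("side","pics/f.png")["frame"]; g=y["frame"].astype(int)
m=np.zeros(g.shape[:2],np.uint8); m[112:182,285:362]=(g.min(2)>110)[112:182,285:362]
cn=max(cv2.findContours(m,0,1)[0],key=cv2.contourArea); r=cv2.minAreaRect(cn); print("stir",r,ray(y,r[0],42))
cv2.imwrite("pics/s5.png",np.hstack([x[110:390,220:420],y["frame"][110:390,100:480]])[:,:,::-1])
```

```text
cold ((191.0, 201.0), (2.0, 2.0), 90.0) [531.70155657 293.22824238]
touch True 0.7956127477050856
t 39.8833
stir ((323.0, 146.5), (69.0, 76.0), 90.0) [653.52608014 -26.99644485]
```

View pics/s5.png

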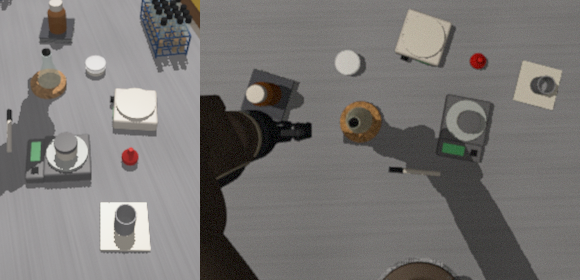

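The bottle stands on the cold plate and the stirrer is empty (top ≈(324,148)). I'll re-threshold the stirrer with Otsu, then move the flask.

Run:
```python
from mv import *
for n,f,(u0,u1,v0,v1),z in(("top","e",(290,358,115,180),42),("side","f",(326,384,192,248),42)):
    c=vision.capture(n); g=cv2.imread(f"pics/{f}.png",0)[v0:v1,u0:u1]
    m=cv2.threshold(g,0,255,cv2.THRESH_OTSU)[1]; cn=max(cv2.findContours(m,0,1)[0],key=cv2.contourArea)
    r=cv2.minAreaRect(cn); print(n,r,ray(c,(r[0][0]+u0,r[0][1]+v0),z))
pick(459,130,20+68,open_=70)
place(653,-30,45+68,open_=60)
```

```text
top ((32.5, 31.499998092651367), (44.90434265136719, 44.27188491821289), 18.434947967529297) [653.54921426 -25.80533303]
side ((29.0, 23.0), (34.0, 42.0), 90.0) [650.82527132 -33.23213894]
hit False
grip 24.860417459686495 40.469731332341325 [459.0977034  130.08660989  88.10596172]
lift 24.861488902079206 [ 0.26909565 -0.19012311 -2.61835118] 45.8167
touch True -0.2239987454206016
t 50.75
```

The stirrer estimates average to about (652,-29.5), so the placement matches. Last move: beaker to cork.

Run:
```python
from mv import *
pick(534,-309.5,8+20,open_=72)
place(454.5,126.5,20+20,open_=72)
robot.move_linear([300,330,H],max_speed=220)
y=shot("top","pics/g.png")["frame"]; x=shot("side","pics/h.png")["frame"]
cv2.imwrite("pics/s6.png",cv2.resize(y[115:285,130:470],(782,391),interpolation=cv2.INTER_CUBIC)[:,:,::-1])
cv2.imwrite("pics/s7.png",cv2.resize(x[110:370,220:420],(460,598),interpolation=cv2.INTER_CUBIC)[:,:,::-1])
```

```text
hit False
grip 42.44941079942354 40.95797245390713 [ 534.33633713 -309.65822472   28.51335428]
lift 42.90845869918956 [-0.11610764 -0.08944547 -2.22941241] 57.35
touch True 0.4551389768719716
t 64.0
```

View pics/s6.png

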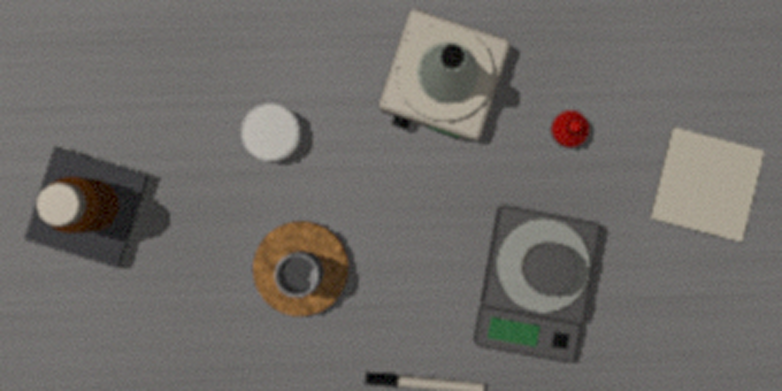

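View pics/s7.png

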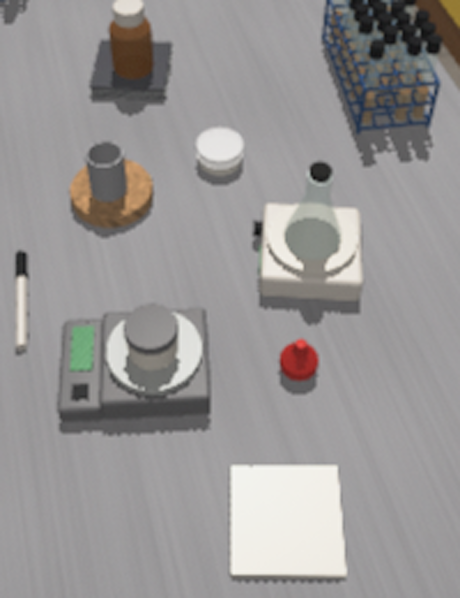

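All four stand on their own stations and the tile is empty. Pot lid is at top-crop (555,269), cap (60,205), stopper (453,55), rim (298,274). A quick numeric check of the centring before handing in.

Run:
```python
from mv import *
T,S=vision.capture("top"),vision.capture("side")
for k,z,a,b in(("pan",87,(555,269),(151,327)),("cold",121,(60,205),(129,12)),("stir",154,(453,55),(321,171)),("cork",80,(298,274),(106,154))):
    for c,p,o in((T,a,(129.5,114.5)),(S,b,(219.5,109.5))): print(k,(ray(c,((p[0]+.5)/2.3+o[0],(p[1]+.5)/2.3+o[1]),z)-ST[k][:2]).round(1))
```

```text
pan [-1.7 -5.3]
pan [-1.4 -2.1]
cold [-0.1 -3.7]
cold [ -0.2 -16. ]
stir [1.1 0.5]
stir [-0.1 -1.4]
cork [-2.1 -2.9]
cork [-1.  -2.4]
```

The only outlier is the bottle's side reading, where the crop cut off the cap, so I'll check it uncropped.

Run:
```python
import cv2
cv2.imwrite("pics/s8.png",cv2.resize(cv2.imread("pics/h.png")[95:160,250:305],None,fx=8,fy=8,interpolation=cv2.INTER_CUBIC))
```

```text
(no output)
```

View pics/s8.png

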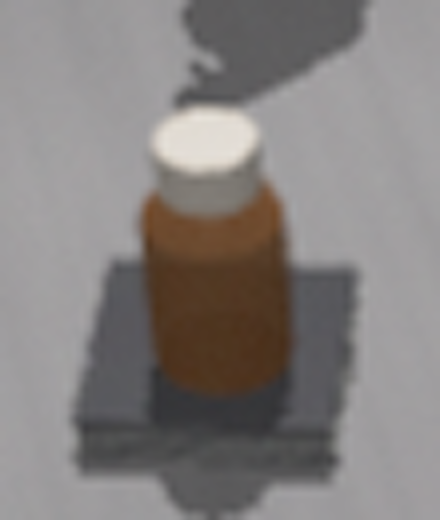

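The bottle is upright. The true cap centre is at full-image (275.7,112.5), about 2.5 px above my clipped reading, which brings the offset down to roughly 5 mm. Handing in.

```bash
python3 -c "
from station import robot, vision
print(robot.hand_in())"
```

```text
the job is handed in; nothing more can be done
None
```

The job is handed in with all four vessels upright on their own stations, measured within about 5 mm of centre; the tile is empty, the dishes look unmoved in the final pictures, and it took about 65 s (the verdict was not shown to me).

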